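Seat a guide post in the socket that takes it down to its red ring

TASK

Fit the steel guide post from the black stand into whichever grey socket takes it to full depth: push it past the spring catch until it bottoms, never loading a socket with more than 25 N, and read its red ring against the socket's top face. If the ring stays well above the face, a spacer was forgotten in that bore, so pull the post out and seat it in the other socket. Leave the post standing fully home there, ring level with the face, and leave the tray, spray bottle and stamp where they are.

Things in the scene. Friction and masses are not known exactly. Their poses are not given: they have to be found in the camera images.
- post: Upright round guide post, 125 mm long, about 0.2 kg. Origin at the centre of its foot, z up along it. Bright steel shank 20 mm in diameter from 0 to 72 mm (lowest 4 mm tapered to 15 mm), a thin red ring painted 48 mm above the foot; plain black grip 25 mm in diameter from 72 mm to the top at 125 mm. At the start it stands loose in the stand, its foot 8 mm above the table.
- post_ring (a point): Middle of the red ring, on the post's axis, 48 mm above its foot. Bottomed in the clear socket the ring is level with the socket's top face (foot 12 mm above the table); bottomed in the socket with the forgotten spacer it stays 10 mm above the face (foot 22 mm above the table). The post's own weight does not take it through the catch.
- socket_a: Fixed grey floor socket, body 66 x 66 mm, 60 mm high, with a 10 mm high bolted lug on two sides (102 mm over the lugs) and a vertical round blind bore in the middle of its flat top. Origin at the centre of its underside on the table, z up. Of socket_a and socket_b one has a spacer hidden in its bore; which one differs from run to run and cannot be told from outside.
- socket_b: The second socket, like socket_a in every way save for what lies in its bore; origin at the centre of its underside.
- socket_a_mouth (a point): Centre of socket_a's bore mouth in the plane of its top face, 60 mm above the table. Bore 22.5 mm in diameter, 54 mm deep, 2 mm chamfer. On its hard floor lies a loose rubber-faced disc: a 6 mm pad in the clear socket (post foot stops 48 mm below the face), a 16 mm spacer in the other (foot stops 38 mm below). The face gives about 1 mm at 8 N and springs back.
- socket_b_mouth (a point): Centre of socket_b's bore mouth; same bore. In both bores two opposed spring balls stand in, 20 mm below the top face (brass screws outside): from 19 to 24 mm below the face a post's foot meets a false stop that takes about 7 to 12 N of push to pass; beyond it the post drags by 1 to 4 N. Pulling out takes a few newtons.
- stand: Fixed black plastic parking stand, a cup 28 mm high and 37 mm across on a 60 mm wide foot, its floor 8 mm above the table, its opening 25 mm; the post starts upright and loose in it. Origin at the centre of its underside.
- tray: Bystander: sealed food tray with a green and brown film, 133 x 184 x 41 mm, beyond the sockets. Leave it alone.
- spray_bottle: Bystander: white spray bottle with a blue trigger head, 165 mm high, at the near right. Leave it alone.
- stamp: Bystander: hand stamp with a black knob handle, 36 x 40 x 80 mm, at the left. Leave it alone.
Things that resemble listed ones, but are neither listed nor needed, are in the scene too. Leave any green or purple look-alike of the socket_a alone.

How it is judged:
By the outcome, as a careful person would: the job done as asked, in the order asked, and still so for the second after the job is handed in, with the robot touching nothing.
It also fails if it takes over 61 s, if anything falls off the work surface, if the arm or the gripper's body presses on something with over 40 N, if the wrist force passes 120 N, or if a joint passes its speed limit or range.

ROBOT

A 6-joint arm with a two-finger parallel gripper is mounted at the origin on a cart in front of the work surface, level with it; the furniture and walls round the work are solid. World frame = base frame: x ahead of the robot, y to its left, z up, the work surface at z = 0. Lengths are in m, angles in rad, forces in N, time in s.
With the tool pointing down it reaches from about 0.3 to 0.875 m from the base axis. Payload 6.4 kg.
Tool frame: the origin (TCP) lies at the very end of the fingers, on their centre line; the grasp point (between the pads) lies 19 mm behind it; z points along the fingers, y is the line along which they close (so a half turn about z gives the same grasp; the last joint's range is limited). The gripper opens to 85 mm and grips with 20 to 120 N. Pads are 22 mm wide; open, the fingers measure 114 mm over their backs; the gripper's body (76 mm by 85 mm) begins 54 mm behind the grasp point. The pads swing forward as they close: fully open they stand 13 mm farther back than shut.
Start: joints at [-0.206, 0.181, 1.607, -0, 1.354, -0.206], TCP at [0.575, 0, 0.231] pointing down, gripper open.
Joint ranges: [-2.99, 2.99], [-0.89, 2.07], [0.3, 2.58], [-1.14, 4.28], [0, 2.63], [-3.12, 3.12]. Speed limits (rad/s): [2.57, 2.57, 3.01, 3.14, 3.14, 3.14].

INTERFACE

Orientations are given as a unit quaternion [w, x, y, z].
In Python, from bench import ctrl gives the robot as it stands.
- The arm moves only by the tool jog_arm, never from a script. Its argument "series" is a list that holds one entry, the list of rows, each a list of 7 numbers: the shift along the tool's x, y, z in mm, then the turn, a rotation vector about the tool's x, y, z in rad, then the finger opening in mm, from 0 to 85.4. In form: [[[tx, ty, tz, rx, ry, rz, gripper], ...]]. A call has exactly 10 rows; each row shifts and turns the commanded pose from where the row before left it, along the tool's axes as they then stand; what a row does not reach is not made up. A row lasts 1/10 s, in which the tool goes at most 50 mm and 8.59 degrees, less where a joint would pass 70% of its speed; a pose out of reach is approached as far as the arm can. A call with a gripper value outside its range is refused whole. The fingers move at their own pace and stop on an object; the grip force is fixed at half the most. Time passes only in rows, so rows that do not move let the fingers close, or fill a call up. It gives the time, the measured TCP pose, the force, the opening and the grip force at its end, in the units of the state.
- ctrl.get_obs(): the state, without advancing time (a new reading comes with each control period).
- ctrl.camera(name): name is "scene" or "side" or "wrist"; returns a dict with "frame" (420x560x3 uint8, blue, green, red), "z_map" (420x560 float32, m along the optical axis (not along the pixel's ray), 0 where there is no reading), "fx", "fy", "cx", "cy" (pixels), "xyz" and "rotation" of the camera in the world. Camera axes: x right, y down, z forward; pixel columns grow to the right and rows downward; lengths in m; the calibration is good to about 2 mm. The wrist camera is an equidistant fisheye: a pixel r from the principal point sees the ray r / f radians off the axis. A picture is of the moment at which its call begins.
- ctrl.hand_in(): hands the job in; it is judged then, once.
The state is a dict: "time_s": time; "q": joint angles; "dq": joint speeds; "joint_efforts": joint torques, N m; "eef_pos": TCP position; "eef_rot": TCP orientation; "wrist_force": force on the tool from outside, world axes, zero at the start; "torque": the same for the moment, N m; "opening": opening from 0.0 (shut) to 1.0 (fully open); "grasp_force": force on a finger pad.
Only numpy, scipy, OpenCV 4.12 (cv2) and the standard library are available. Lean on these libraries where they do the work, as an engineer would, in place of code of your own. Each camera call takes 0.05 s, during which the arm holds its last target. There are 200 camera calls.

## Working session

There is one attempt and no reset: what is moved stays moved. The work goes in short steps, Python scripts to look and compute and a tool call to move; the robot and the scene stay as the last step left them, time stands still between calls to the robot, and variables do not carry over. Pictures are saved under pics/ and viewed, at most 10 in all, crops included, and the job is handed in when it is done.

Besides the shell and the picture viewer there is one more tool, called after "Call:" by a JSON object that holds its "fn" and its "kwargs". jog_arm: Moves the arm, as the interface text tells. Its arguments: {"type":"object","properties":{"series":{"type":"array"}},"required":["series"]}

```bash
mkdir -p pics; cat > h.py <<'E'
import numpy as np, cv2
from bench import ctrl
def snap(n):
    c=ctrl.camera(n); c['n']=n; return c
def ray(c,u,v):
    u=np.asarray(u,float);v=np.asarray(v,float)
    x=(u-c['cx'])/c['fx'];y=(v-c['cy'])/c['fy']
    if c['n']=='wrist':
        r=np.hypot(x,y)+1e-12; d=np.stack([np.sin(r)*x/r,np.sin(r)*y/r,np.cos(r)],-1)
    else: d=np.stack([x,y,np.ones_like(x)],-1)
    return d@np.array(c['rotation']).reshape(3,3).T
def onplane(c,u,v,z):
    d=ray(c,u,v); o=np.array(c['xyz']); return o+d*((z-o[2])/d[...,2])[...,None]
def cloud(c):
    v,u=np.mgrid[:420,:560]; z=c['z_map']
    d=ray({**c,'rotation':np.eye(3)},u,v); d=d/d[...,2:]
    return (d*z[...,None])@np.array(c['rotation']).reshape(3,3).T+np.array(c['xyz'])
def tri(c1,p1,c2,p2):
    A=[];b=[]
    S=np.zeros((3,3));t=np.zeros(3)
    for c,p in((c1,p1),(c2,p2)):
        d=ray(c,*p);d/=np.linalg.norm(d);P=np.eye(3)-np.outer(d,d);S+=P;t+=P@np.array(c['xyz'])
    return np.linalg.solve(S,t)
E
python3 - <<'E'
from h import *
import pickle
o=ctrl.get_obs();print({k:np.round(v,3) for k,v in o.items()})
D={}
for n in('scene','side','wrist'):
    c=snap(n);D[n]=c;cv2.imwrite(f'pics/{n}0.png',c['frame']);print(n,c['fx'],c['cx'],c['cy'],np.round(c['xyz'],3),np.round(c['rotation'],3).tolist())
pickle.dump(D,open('d0.pkl','wb'))
cv2.imwrite('pics/all0.png',cv2.resize(np.vstack([np.hstack([D['scene']['frame'],D['side']['frame']])]),(800,300)))
E
```

```text
{'time_s': np.float64(0.0), 'q': array([-0.206,  0.182,  1.608,  0.   ,  1.354, -0.206]), 'dq': array([ 0.001,  0.   ,  0.   ,  0.001, -0.   ,  0.001]), 'joint_efforts': array([ 0.0000e+00, -4.4487e+01, -3.5134e+01, -0.0000e+00,  9.0000e-03,
        0.0000e+00]), 'eef_pos': array([0.574, 0.   , 0.23 ]), 'eef_rot': array([-0.001,  0.707,  0.707, -0.   ]), 'wrist_force': array([-0.878, -0.748, -0.595]), 'torque': array([-0.078,  0.006, -0.035]), 'grasp_force': np.float64(0.0), 'opening': np.float64(0.999)}
scene 516.5674518613921 280.6082697683898 207.25008324956445 [ 0.12  -0.904  0.98 ] [-0.376, 0.895, -0.223, 0.091]
side 397.2701980849741 277.30498079858904 206.40200439800833 [0.479 0.938 0.761] [0.014, -0.019, 0.883, -0.469]
wrist 325.19226210127806 275.9126131465792 210.31710265570246 [0.574 0.069 0.373] [0.137, 0.991, 0.001, -0.001]
```

View pics/scene0.png

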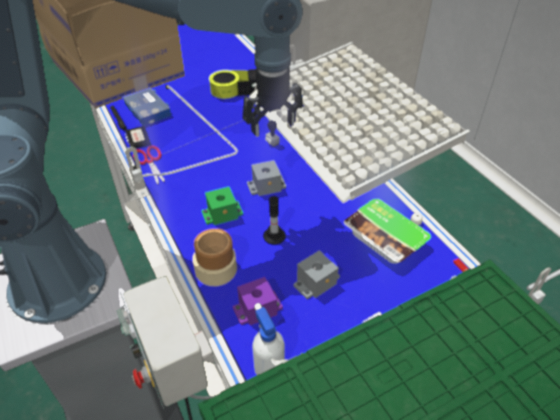

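View pics/side0.png

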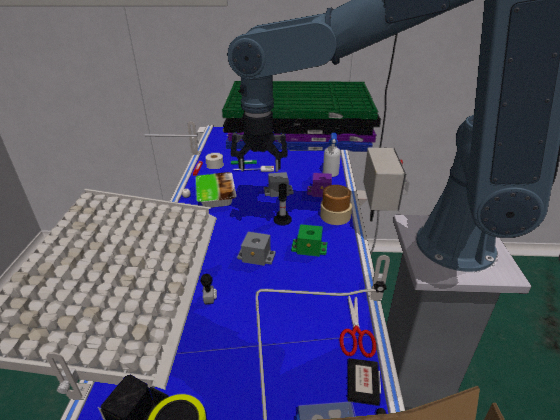

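View pics/wrist0.png

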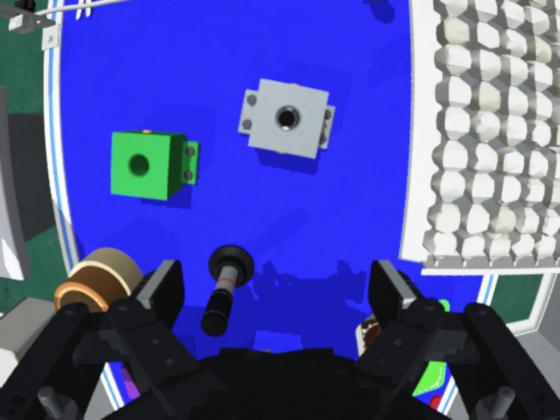

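The scene view shows grey sockets with bores near (266,171) and (320,263), and the post at (274,205) in its stand at (274,235). In the wrist view there is one grey bore at (287,118) and the post top at (214,325).

```bash
python3 - <<'E'
s=open('h.py').read()
s=s.replace("import numpy as np, cv2","import numpy as np, cv2\nfrom scipy.spatial.transform import Rotation as R")
s=s.replace("c['n']=n; return c","c['n']=n; q=c['rotation']; c['rotation']=R.from_quat([q[1],q[2],q[3],q[0]]).as_matrix(); return c")
open('h.py','w').write(s)
E
python3 - <<'E'
from h import *
import pickle
D=pickle.load(open('d0.pkl','rb'))
for c in D.values():
    q=c['rotation']; c['rotation']=R.from_quat([q[1],q[2],q[3],q[0]]).as_matrix()
pickle.dump(D,open('d0.pkl','wb'))
for n,pts in dict(scene=[(267,182),(310,280),(330,280),(275,198),(274,205),(274,240)],side=[(258,243),(277,184),(282,190),(283,220)],wrist=[(260,118),(310,118),(214,325),(231,265),(350,230)]).items():
    P=cloud(D[n])
    for u,v in pts: print(n,u,v,np.round(P[v,u],4),np.round(onplane(D[n],u,v,.06),4), D[n]['frame'][v,u])
# crops enlarged
def cr(n,x,y,w,h,s): return cv2.resize(D[n]['frame'][y:y+h,x:x+w],(w*s,h*s),interpolation=cv2.INTER_CUBIC)
a=np.hstack([cr('scene',240,150,100,150,4),np.vstack([cr('side',230,170,100,75,4),cr('side',230,225,100,75,4)])])
cv2.imwrite('pics/crop1.png',a)
E
```

```text
scene 267 182 [0.5731 0.0408 0.0468] [0.5667 0.0274 0.06  ] [97 96 99]
scene 310 280 [ 0.5085 -0.302   0.0485] [ 0.5037 -0.3095  0.06  ] [89 90 87]
scene 330 280 [ 0.5557 -0.313   0.0322] [ 0.5429 -0.3303  0.06  ] [86 89 89]
scene 275 198 [ 0.5215 -0.1081  0.1346] [ 0.5569 -0.0378  0.06  ] [30 29 30]
scene 274 205 [ 0.512  -0.1211  0.1269] [ 0.5427 -0.0597  0.06  ] [35 35 34]
scene 274 240 [ 0.506  -0.1295  0.0145] [ 0.4878 -0.166   0.06  ] [37 35 36]
side 258 243 [0.5765 0.0859 0.0616] [0.5767 0.0839 0.06  ] [119 115 113]
side 277 184 [ 0.5402 -0.2551  0.0493] [ 0.5393 -0.2372  0.06  ] [52 52 53]
side 282 190 [ 0.5169 -0.0987  0.1216] [ 0.5206 -0.1985  0.06  ] [ 7 11  9]
side 283 220 [ 0.5133 -0.0895  0.0148] [ 0.5112 -0.0274  0.06  ] [13  7 14]
wrist 260 118 [0.5589 0.0721 0.0599] [0.5589 0.0721 0.06  ] [196 191 179]
wrist 310 118 [0.6065 0.0724 0.0593] [0.6064 0.0723 0.06  ] [192 187 175]
wrist 214 325 [ 0.5181 -0.1069  0.1321] [ 0.5012 -0.1596  0.06  ] [21 19 19]
wrist 231 265 [ 0.5213 -0.0948  0.028 ] [ 0.5263 -0.0796  0.06  ] [37 35 33]
wrist 350 230 [ 0.6657 -0.0613 -0.001 ] [ 0.6508 -0.04    0.06  ] [250  47  45]
```

View pics/crop1.png

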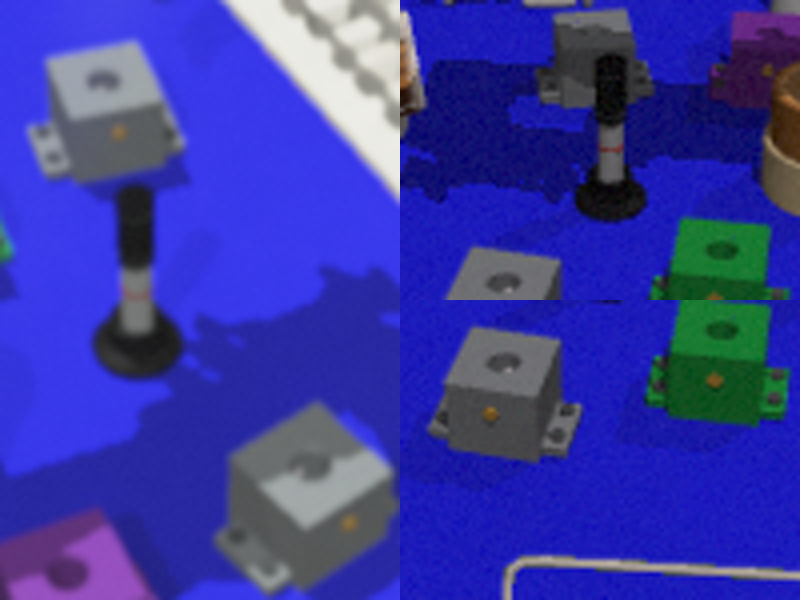

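The crop shows both grey bores clearly. The post is upright, with the red ring visible just above the stand. Next I'll get exact positions.

```bash
cat >> h.py <<'E'
def bore(c,xy,z=.06,win=.022,thr=.62):
    # dark blob inside top face near xy -> centre on plane z
    v,u=np.mgrid[:420,:560]; P=onplane(c,u,v,z)
    near=np.hypot(P[...,0]-xy[0],P[...,1]-xy[1])<win
    g=cv2.cvtColor(c['frame'],cv2.COLOR_BGR2GRAY).astype(float)
    m=(near&(g<thr*np.median(g[near]))).astype(np.uint8)
    cs,_=cv2.findContours(m,cv2.RETR_EXTERNAL,cv2.CHAIN_APPROX_NONE)
    k=max(cs,key=cv2.contourArea)[:,0,:]; Q=onplane(c,k[:,0],k[:,1],z)[:,:2]
    (x,y),r=cv2.minEnclosingCircle((Q*1000).astype(np.float32))
    return np.round([x,y,r,*(np.mean(k,0))],1)
E
python3 - <<'E'
from h import *
import pickle
D=pickle.load(open('d0.pkl','rb'))
for n in D:
    c=D[n];P=cloud(c)
    f=c['frame'].astype(int);grey=(f.max(2)-f.min(2)<30)
    for nm,xy in(('far',(.58,.073)),('near',(.545,-.28))):
        m=(np.abs(P[...,2]-.06)<.004)&grey&(np.hypot(P[...,0]-xy[0],P[...,1]-xy[1])<.06)
        if m.sum()>60:
            Q=P[m]; rc=cv2.minAreaRect((Q[:,:2]*1000).astype(np.float32)); print(n,nm,m.sum(),'z',np.median(Q[:,2]),rc,end=' ')
            try: print('bore',bore(c,np.array(rc[0])/1000))
            except Exception as e: print(e)
    g=(P[...,2]>.085)&(P[...,2]<.15)&(np.hypot(P[...,0]-.517,P[...,1]+.107)<.035)
    Q=P[g]; print(n,'post',g.sum(),'top z',np.percentile(Q[:,2],[50,90,98]))
    t=Q[Q[:,2]>.129]; 
    if len(t)>10: print('  top rect',(t[:,:2].min(0)+t[:,:2].max(0))/2, np.ptp(t[:,:2],axis=0),t.mean(0))
    for lo in(.085,.1,.115):
        s=Q[(Q[:,2]>lo)&(Q[:,2]<lo+.015)]
        if len(s): # fit circle r=12.5
            from scipy.optimize import least_squares
            r=least_squares(lambda p:np.hypot(s[:,0]-p[0],s[:,1]-p[1])-.0125,[.517,-.107],loss='soft_l1',f_scale=.001).x; print('  slice',lo,len(s),r.round(4))
    s=P[(P[...,2]>.004)&(P[...,2]<.06)&(np.hypot(P[...,0]-.517,P[...,1]+.107)<.045)]
    print('  stand',s[:,:2].min(0),s[:,:2].max(0))
E
```

```text
scene far 298 z 0.061735508519315196 ((582.9290771484375, 70.5223388671875), (71.85008239746094, 65.40141296386719), 80.03535461425781) bore [584.1  74.1   5.5 265.  169.2]
scene near 563 z 0.06151367528784968 ((536.7339477539062, -284.3543701171875), (67.38878631591797, 69.22872161865234), 9.064810752868652) max() iterable argument is empty
scene post 205 top z [0.12065084 0.13617225 0.13789832]
  top rect [ 0.516305  -0.1103527] [0.02603735 0.02350587] [ 0.51544802 -0.11162462  0.13463747]
  slice 0.085 44 [ 0.516  -0.1086]
  slice 0.1 45 [ 0.5164 -0.1091]
  slice 0.115 43 [ 0.5167 -0.1086]
  stand [ 0.47359316 -0.14958766] [ 0.55974538 -0.06384717]
side far 343 z 0.06011880373118583 ((583.9288940429688, 71.5972900390625), (69.26364135742188, 65.41167449951172), 79.89273834228516) bore [579.3  70.8   4.7 257.8 239.8]
side near 165 z 0.06037068448602678 ((538.1012573242188, -280.45721435546875), (63.387081146240234, 72.6009750366211), 7.141484260559082) max() iterable argument is empty
side post 134 top z [0.11294276 0.13333473 0.13481029]
  top rect [ 0.51585106 -0.10784453] [0.02182447 0.03055778] [ 0.51644194 -0.10615519  0.13272649]
  slice 0.085 34 [ 0.5166 -0.1094]
  slice 0.1 36 [ 0.5162 -0.1105]
  slice 0.115 33 [ 0.5164 -0.1101]
  stand [ 0.48785386 -0.1297834 ] [ 0.54345911 -0.07861752]
wrist far 4061 z 0.05945477501313279 ((585.5034790039062, 72.18494415283203), (65.3742904663086, 66.44693756103516), 79.32193756103516) bore [585.2  72.6  11.2 287.7 116.9]
wrist post 1092 top z [0.12499309 0.13267004 0.13318909]
  top rect [ 0.51685298 -0.10829944] [0.02430822 0.02432067] [ 0.51740089 -0.10708423  0.13205853]
  slice 0.085 197 [ 0.5169 -0.1089]
  slice 0.1 204 [ 0.5167 -0.109 ]
  slice 0.115 243 [ 0.5171 -0.1089]
  stand [ 0.4878376 -0.1368936] [ 0.54675959 -0.07827167]
```

Call:
{"fn": "jog_arm", "kwargs": {"series": [[[-20,-10,0,0,0,0,60],[-25,-12,0,0,0,0,60],[-25,-13,0,0,0,0,60],[-20,-12,0,0,0,0,60],[-14,-8,0,0,0,0,60],[-5,-3,15,0,0,0,60],[0,0,20,0,0,0,60],[0,0,20,0,0,0,60],[0,0,10,0,0,0,60],[0,0,0,0,0,0,60]]]}}

```text
time_s: 1.15
eef_pos: [0.5159, -0.1084, 0.1646]
eef_rot: [-0.002, 0.707, 0.707, -0.001]
wrist_force: [-0.4, 0.2, 0.2]
opening: 0.707
grasp_force: 0.0
```

```bash
python3 - <<'E'
from h import *
import pickle
D=pickle.load(open('d0.pkl','rb'))
# max heights on a 20 mm grid near the workspace from initial views (side+wrist), excluding robot
P=np.concatenate([cloud(D[n])[(D[n]['z_map']>0)] for n in('side','scene')])
P=P[(P[:,2]>.01)&(P[:,2]<.2)]
H=np.zeros((20,14))
for x,y,z in P:
    i=int((.2-y)//.03);j=int((x-.36)//.03)
    if 0<=i<20 and 0<=j<14:H[i,j]=max(H[i,j],z)
print('y\\x',[round((.375+.03*j)*1000) for j in range(14)])
for i in range(20):print(round((.2-.03*i-.015)*1000),(H[i]*1000).astype(int))
o=ctrl.get_obs();print(np.round(o['eef_pos'],4),np.round(o['eef_rot'],4),o['wrist_force'].round(2),o['time_s'],o['opening'])
c=snap('wrist');P=cloud(c)
g=(P[...,2]>.09)&(P[...,2]<.15)&(np.hypot(P[...,0]-.517,P[...,1]+.108)<.025)
Q=P[g];t=Q[Q[:,2]>.129];print(len(t),(t[:,:2].min(0)+t[:,:2].max(0))/2 if len(t) else 0,np.median(t[:,2]) if len(t) else 0)
cv2.imwrite('pics/w1.png',c['frame'])
E
```

```text
y\x [375, 405, 435, 465, 495, 525, 555, 585, 615, 645, 675, 705, 735, 765]
185 [ 0  0  0  0  0  0  0  0  0  0  0  0 60 67]
155 [ 0  0  0  0  0  0  0  0  0  0  0  0 59 67]
125 [ 0  0  0  0  0  0 61  0  0  0  0  0 60 67]
95 [ 0  0  0  0  0 16 66 66 66 15  0  0 59 65]
65 [14 66 66 64  0 19 66 67 66 15  0  0 60 65]
35 [25 67 65 66 14  0 65 67 67 12  0  0 62 65]
5 [20 65 67 68 13  0  0  0  0  0  0  0 60 70]
-25 [ 0  0 65 55  0  0  0  0  0  0  0  0 54 68]
-55 [ 0  0  0  0  0  0  0  0  0  0  0  0 60 67]
-85 [ 96   0   0   0 136 136   0   0   0   0   0   0  57  64]
-115 [101  41   0   0 139 138  12   0   0   0   0   0  52  60]
-145 [101  52  10   0  12  13   0   0   0   0   0   0  44  46]
-175 [102   0   0   0   0   0   0   0   0   0  45  46  45  46]
-205 [ 0  0  0  0  0  0  0  0  0  0 47 45 46 45]
-235 [56 43  0  0  0 56 64  0  0  0 45 46 45 45]
-265 [66 66 16  0 65 66 66 15  0  0  0 46 46 45]
-295 [67 65 18  0 65 67 66 63  0  0  0 45 48 46]
-325 [65 65 13  0 63 66 66 61  0  0  0 45 45 46]
-355 [ 0  0  0  0  0  0  0  0  0  0  0 44 45 44]
-385 [0 0 0 0 0 0 0 0 0 0 0 0 0 0]
[ 0.5159 -0.1084  0.1646] [-1.700e-03  7.071e-01  7.071e-01 -6.000e-04] [-0.4   0.25  0.19] 1.15 0.7069392553770559
1319 [ 0.51675617 -0.10846308] 0.13237378977857664
```

Call:
{"fn": "jog_arm", "kwargs": {"series": [[[0,1,15,0,0,0,60],[0,0,20,0,0,0,60],[0,0,20,0,0,0,60],[0,0,15,0,0,0,60],[0,0,5,0,0,0,60],[0,0,0,0,0,0,20],[0,0,0,0,0,0,20],[0,0,0,0,0,0,20],[0,0,0,0,0,0,20],[0,0,0,0,0,0,20]]]}}

```text
time_s: 2.2
eef_pos: [0.5186, -0.1094, 0.0928]
eef_rot: [0.001, 0.707, 0.707, 0.0]
wrist_force: [-3.2, 0.7, 6.3]
opening: 0.279
grasp_force: 58.4
```

```bash
python3 -c "
from h import *
o=ctrl.get_obs();print(o['eef_pos'].round(4),o['eef_rot'].round(4),o['wrist_force'].round(2),o['opening'],o['grasp_force'])"
```

```text
[ 0.5186 -0.1094  0.0928] [8.000e-04 7.070e-01 7.072e-01 1.000e-04] [-3.17  0.68  6.3 ] 0.2788839576617784 58.40504229068756
```

Call:
{"fn": "jog_arm", "kwargs": {"series": [[[0,0,-10,0,0,0,20],[0,0,-20,0,0,0,20],[0,0,-25,0,0,0,20],[0,0,-20,0,0,0,20],[0,0,-10,0,0,0,20],[20,6,0,0,0,0,20],[30,12,0,0,0,0,20],[30,12,0,0,0,0,20],[30,12,0,0,0,0,20],[20,8,0,0,0,0,20]]]}}

```text
time_s: 3.2
eef_pos: [0.5682, 0.0231, 0.176]
eef_rot: [-0.0, 0.707, 0.707, 0.0]
wrist_force: [-0.3, 0.5, -2.6]
opening: 0.272
grasp_force: 59.0
```

Call:
{"fn": "jog_arm", "kwargs": {"series": [[[20,8,0,0,0,0,20],[15,5,0,0,0,0,20],[10,4,0,0,0,0,20],[6,0,0,0,0,0,20],[0,0,0,0,0,0,20],[0,0,0,0,0,0,20],[0,0,0,0,0,0,20],[0,0,0,0,0,0,20],[0,0,0,0,0,0,20],[0,0,0,0,0,0,20]]]}}

```text
time_s: 4.2
eef_pos: [0.585, 0.0717, 0.1764]
eef_rot: [0.0, 0.707, 0.707, 0.0]
wrist_force: [-0.2, -0.2, -2.0]
opening: 0.275
grasp_force: 59.0
```

```bash
cat > look.py <<'E'
from h import *
import sys
o=ctrl.get_obs();print(o['time_s'],o['eef_pos'].round(4),o['eef_rot'].round(4),o['wrist_force'].round(2),o['torque'].round(2),o['opening'].round(3))
k=sys.argv[1]
for n in('wrist','scene','side'):
    c=snap(n);cv2.imwrite(f'pics/{n}_{k}.png',c['frame']);P=cloud(c);x,y,z=o['eef_pos']
    import pickle;pickle.dump(c,open(f'{n}_{k}.pkl','wb'))
    # shank: below TCP, near axis, not socket
    m=(P[...,2]<z-.012)&(P[...,2]>.065)&(np.hypot(P[...,0]-x,P[...,1]-y)<.025); Q=P[m]
    if len(Q)<20: print(n,'few',len(Q));continue
    from scipy.optimize import least_squares
    # cylinder axis fit r=10 mm
    r=least_squares(lambda p:np.hypot(Q[:,0]-p[0]-p[2]*(Q[:,2]-.09),Q[:,1]-p[1]-p[3]*(Q[:,2]-.09))-.010,[x,y,0,0],loss='soft_l1',f_scale=.001).x
    print(n,len(Q),'axis@z.09',r[:2].round(4),'tilt',r[2:].round(3),'z',Q[:,2].min().round(4),Q[:,2].max().round(4))
E
python3 look.py a; python3 - <<'E'
import sys;sys.path.insert(0,'.')
import cv2,numpy as np
a=cv2.imread('pics/wrist_a.png')
b=cv2.imread('pics/side_a.png')[170:290,200:320];s=cv2.imread('pics/scene_a.png')[100:220,210:330]
cv2.imwrite('pics/m1.png',np.hstack([cv2.resize(a,(400,300)),cv2.resize(np.vstack([b,s]),(200,400))[:300]]) if 0 else np.vstack([np.hstack([cv2.resize(b,(300,300)),cv2.resize(s,(300,300))]),cv2.resize(a[:,:],(600,300))]))
E
```

```text
Traceback (most recent call last):
  File "look.py", line 3, in <module>
    o=ctrl.get_obs();print(o['time_s'],o['eef_pos'].round(4),o['eef_rot'].round(4),o['wrist_force'].round(2),o['torque'].round(2),o['opening'].round(3))
                                                                                                                                  ^^^^^^^^^^^^^^^^^^
AttributeError: 'float' object has no attribute 'round'
[ WARN:0@0.012] global loadsave.cpp:275 findDecoder imread_('pics/wrist_a.png'): can't open/read file: check file path/integrity
[ WARN:0@0.012] global loadsave.cpp:275 findDecoder imread_('pics/side_a.png'): can't open/read file: check file path/integrity
Traceback (most recent call last):
TypeError: 'NoneType' object is not subscriptable
```

```bash
sed -i "s/,o\['opening'\].round(3)/,o['opening']/" look.py; python3 look.py a; cat > mk.py <<'E'
import cv2,numpy as np,sys
k,x1,y1,x2,y2=sys.argv[1],*map(int,sys.argv[2:])
p='pics/'
a=cv2.imread(f'{p}wrist_{k}.png')
b=cv2.imread(f'{p}side_{k}.png')[y1:y1+90,x1:x1+90];s=cv2.imread(f'{p}scene_{k}.png')[y2:y2+90,x2:x2+90]
cv2.imwrite(f'{p}m_{k}.png',np.hstack([a[:,30:500],cv2.resize(np.vstack([b,s]),(210,420),interpolation=cv2.INTER_CUBIC)]))
E
python3 mk.py a 215 170 225 100
```

```text
4.2 [0.585  0.0717 0.1764] [0.     0.7073 0.7069 0.    ] [-0.23 -0.19 -2.02] [0.02 0.09 0.05] 0.27523886719401786
wrist 881 axis@z.09 [0.5833 0.0721] tilt [0.013 0.001] z 0.0948 0.1643
scene 173 axis@z.09 [0.5842 0.0736] tilt [-0.006 -0.021] z 0.065 0.1643
side 149 axis@z.09 [0.5831 0.0709] tilt [0.011 0.008] z 0.0945 0.1638
```

View pics/m_a.png

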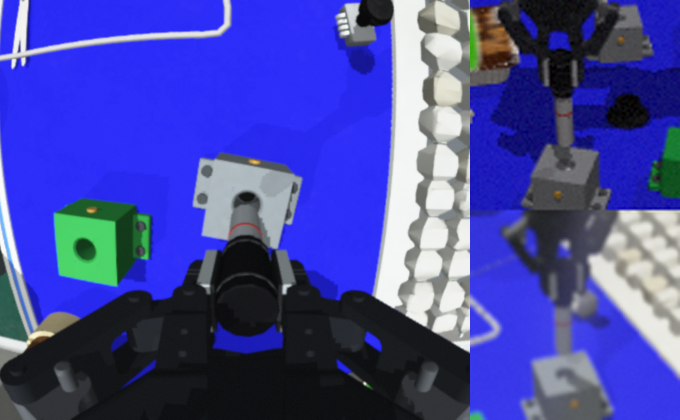

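The picture shows the post held upright. Its foot hangs just above the far grey bore, which is at about (277,200) in the full wrist frame. I'll measure the face centre in the same images.

```bash
cat > face.py <<'E'
from h import *
import pickle,sys
k=sys.argv[1];xy=(float(sys.argv[2]),float(sys.argv[3]))
for n in('wrist','scene','side'):
    c=pickle.load(open(f'{n}_{k}.pkl','rb'));P=cloud(c);f=c['frame'].astype(int)
    m=(np.abs(P[...,2]-.06)<.004)&(f.max(2)-f.min(2)<40)&(np.hypot(P[...,0]-xy[0],P[...,1]-xy[1])<.055)
    Q=P[m]; print(n,len(Q),np.median(Q[:,2]) if len(Q) else '',cv2.minAreaRect((Q[:,:2]*1000).astype(np.float32)) if len(Q) else '')
E
python3 face.py a .585 .0725
```

```text
wrist 4655 0.05946613578779936 ((585.4837646484375, 72.3084716796875), (66.27580261230469, 65.934326171875), 78.92913818359375)
scene 307 0.06128611621017166 ((582.8226318359375, 70.90472412109375), (71.62776184082031, 64.82613372802734), 80.33272552490234)
side 354 0.06028532659406044 ((585.0424194335938, 72.55081176757812), (69.25772094726562, 66.94795227050781), 79.07278442382812)
```

Call:
{"fn": "jog_arm", "kwargs": {"series": [[[0.5,2,5,0,0,0,20],[0,0,10,0,0,0,20],[0,0,8,0,0,0,20],[0,0,5,0,0,0,20],[0,0,3,0,0,0,20],[0,0,2,0,0,0,20],[0,0,2,0,0,0,20],[0,0,2,0,0,0,20],[0,0,1,0,0,0,20],[0,0,0,0,0,0,20]]]}}

```text
time_s: 5.35
eef_pos: [0.587, 0.0725, 0.1383]
eef_rot: [-0.0, 0.707, 0.707, 0.0]
wrist_force: [0.5, -0.0, -3.2]
opening: 0.275
grasp_force: 59.0
```

Call:
{"fn": "jog_arm", "kwargs": {"series": [[[0,0,1,0,0,0,20],[0,0,1,0,0,0,20],[0,0,1,0,0,0,20],[0,0,0,0,0,0,20],[0,0,0,0,0,0,20],[0,0,0,0,0,0,20],[0,0,0,0,0,0,20],[0,0,0,0,0,0,20],[0,0,0,0,0,0,20],[0,0,0,0,0,0,20]]]}}

```text
time_s: 6.35
eef_pos: [0.587, 0.0725, 0.1353]
eef_rot: [-0.0, 0.707, 0.707, 0.0]
wrist_force: [-0.7, 0.4, -2.0]
opening: 0.278
grasp_force: 59.0
```

```bash
python3 look.py b;python3 mk.py b 215 170 225 100
```

```text
6.35 [0.587  0.0725 0.1353] [-0.      0.7071  0.7071  0.    ] [-0.65  0.37 -2.  ] [ 0.03 -0.02 -0.03] 0.27833759503043126
wrist 769 axis@z.09 [0.5858 0.0729] tilt [0.012 0.001] z 0.0651 0.1232
scene 131 axis@z.09 [0.5856 0.0732] tilt [0.022 0.007] z 0.0651 0.1228
side 119 axis@z.09 [0.5856 0.0716] tilt [0.002 0.004] z 0.0651 0.1223
```

View pics/m_b.png

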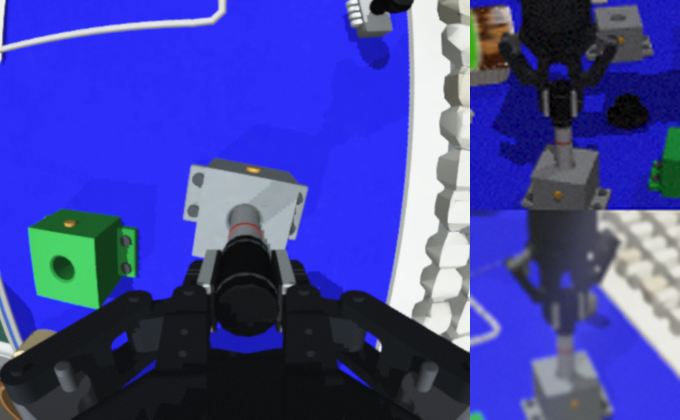

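The foot is about 6 mm inside the bore, the side forces are near zero, and the reading is only the post's weight. I'll lower it towards the catch.

Call:
{"fn": "jog_arm", "kwargs": {"series": [[[0,0,3,0,0,0,20],[0,0,3,0,0,0,20],[0,0,3,0,0,0,20],[0,0,1,0,0,0,20],[0,0,1,0,0,0,20],[0,0,1,0,0,0,20],[0,0,0.5,0,0,0,20],[0,0,0.5,0,0,0,20],[0,0,0,0,0,0,20],[0,0,0,0,0,0,20]]]}}

```text
time_s: 7.5
eef_pos: [0.5875, 0.0723, 0.1225]
eef_rot: [0.001, 0.707, 0.707, 0.0]
wrist_force: [1.3, -1.8, 0.1]
opening: 0.276
grasp_force: 59.2
```

Call:
{"fn": "jog_arm", "kwargs": {"series": [[[0,0,0.5,0,0,0,20],[0,0,0.5,0,0,0,20],[0,0,0.5,0,0,0,20],[0,0,0.5,0,0,0,20],[0,0,0,0,0,0,20],[0,0,0,0,0,0,20],[0,0,0,0,0,0,20],[0,0,0,0,0,0,20],[0,0,0,0,0,0,20],[0,0,0,0,0,0,20]]]}}

```text
time_s: 8.5
eef_pos: [0.5867, 0.0725, 0.12]
eef_rot: [-0.0, 0.707, 0.707, -0.0]
wrist_force: [1.0, -3.0, -1.5]
opening: 0.276
grasp_force: 58.8
```

Call:
{"fn": "jog_arm", "kwargs": {"series": [[[-0.5,0,0.5,0,0,0,20],[0,0,0.5,0,0,0,20],[0,0,0.5,0,0,0,20],[0,0,0.5,0,0,0,20],[0,0,0,0,0,0,20],[0,0,0,0,0,0,20],[0,0,0,0,0,0,20],[0,0,0,0,0,0,20],[0,0,0,0,0,0,20],[0,0,0,0,0,0,20]]]}}

```text
time_s: 9.5
eef_pos: [0.5867, 0.0721, 0.118]
eef_rot: [-0.0, 0.707, 0.707, -0.0]
wrist_force: [-0.5, -1.9, -4.1]
opening: 0.28
grasp_force: 59.2
```

Call:
{"fn": "jog_arm", "kwargs": {"series": [[[0,0,0.5,0,0,0,20],[0,0,0.5,0,0,0,20],[0,0,0.5,0,0,0,20],[0,0,0.5,0,0,0,20],[0,0,0,0,0,0,20],[0,0,0,0,0,0,20],[0,0,0,0,0,0,20],[0,0,0,0,0,0,20],[0,0,0,0,0,0,20],[0,0,0,0,0,0,20]]]}}

```text
time_s: 10.5
eef_pos: [0.5872, 0.072, 0.1164]
eef_rot: [0.0, 0.707, 0.707, 0.0]
wrist_force: [1.4, -2.5, -2.1]
opening: 0.277
grasp_force: 59.0
```

Call:
{"fn": "jog_arm", "kwargs": {"series": [[[0,0,0.5,0,0,0,20],[0,0,0.5,0,0,0,20],[0,0,0.5,0,0,0,20],[0,0,0.5,0,0,0,20],[0,0,0,0,0,0,20],[0,0,0,0,0,0,20],[0,0,0,0,0,0,20],[0,0,0,0,0,0,20],[0,0,0,0,0,0,20],[0,0,0,0,0,0,20]]]}}

```text
time_s: 11.5
eef_pos: [0.5869, 0.072, 0.1141]
eef_rot: [-0.0, 0.707, 0.707, -0.0]
wrist_force: [1.4, -3.2, -3.3]
opening: 0.279
grasp_force: 59.2
```

```bash
cat > ring.py <<'E'
from h import *
import sys,pickle
k=sys.argv[1]; x,y=map(float,sys.argv[2:4]); out=[]
for n in('wrist','scene','side'):
    c=snap(n);pickle.dump(c,open(f'{n}_{k}.pkl','wb'));cv2.imwrite(f'pics/{n}_{k}.png',c['frame'])
    P=cloud(c);f=c['frame'].astype(int);b,g,r=f[...,0],f[...,1],f[...,2]
    near=(np.hypot(P[...,0]-x,P[...,1]-y)<.02)&(P[...,2]>.056)
    m=near&(r-np.maximum(g,b)>18)
    if m.sum()<2: print(n,'no ring',m.sum());continue
    w=(r-np.maximum(g,b))[m].astype(float);v,u=np.nonzero(m)
    print(n,m.sum(),'uv',np.average(u,weights=w).round(1),np.average(v,weights=w).round(1),'z',np.average(P[m][:,2],weights=w).round(4),'range',P[m][:,2].min().round(4),P[m][:,2].max().round(4))
o=ctrl.get_obs();print(o['time_s'],o['eef_pos'].round(4),o['wrist_force'].round(2))
E
python3 ring.py c .586 .072; python3 mk.py c 215 170 225 100
```

```text
wrist 127 uv 274.0 227.6 z 0.0765 range 0.0579 0.0829
scene no ring 0
side 8 uv 254.6 236.8 z 0.0771 range 0.0752 0.0801
11.65 [0.5869 0.072  0.1141] [-0.18 -2.06 -3.5 ]
```

View pics/m_c.png

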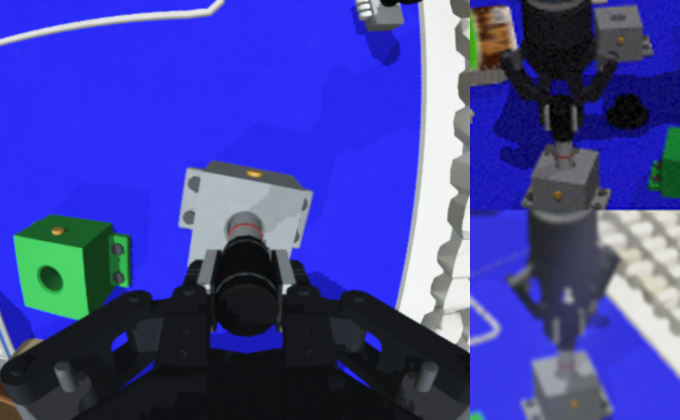

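The ring now reads about 77 mm by depth in both views: (274,228) in wrist, (255,237) in side. The foot is therefore at about 29 mm, already past the catch. I'll go on slowly towards the first possible stop.

Call:
{"fn": "jog_arm", "kwargs": {"series": [[[-0.3,0,1,0,0,0,20],[0,0,1,0,0,0,20],[0,0,1,0,0,0,20],[0,0,0.5,0,0,0,20],[0,0,0.5,0,0,0,20],[0,0,0,0,0,0,20],[0,0,0,0,0,0,20],[0,0,0,0,0,0,20],[0,0,0,0,0,0,20],[0,0,0,0,0,0,20]]]}}

```text
time_s: 12.65
eef_pos: [0.5871, 0.0717, 0.1103]
eef_rot: [0.0, 0.707, 0.707, 0.0]
wrist_force: [2.9, -1.7, -2.7]
opening: 0.279
grasp_force: 58.9
```

Call:
{"fn": "jog_arm", "kwargs": {"series": [[[0,0,0.5,0,0,0,20],[0,0,0.5,0,0,0,20],[0,0,0.5,0,0,0,20],[0,0,0.5,0,0,0,20],[0,0,0,0,0,0,20],[0,0,0,0,0,0,20],[0,0,0,0,0,0,20],[0,0,0,0,0,0,20],[0,0,0,0,0,0,20],[0,0,0,0,0,0,20]]]}}

```text
time_s: 13.65
eef_pos: [0.5867, 0.0718, 0.1081]
eef_rot: [-0.0, 0.707, 0.707, -0.0]
wrist_force: [-1.2, -1.2, -0.9]
opening: 0.278
grasp_force: 59.3
```

Call:
{"fn": "jog_arm", "kwargs": {"series": [[[0,0,0.5,0,0,0,20],[0,0,0.5,0,0,0,20],[0,0,0.5,0,0,0,20],[0,0,0,0,0,0,20],[0,0,0,0,0,0,20],[0,0,0,0,0,0,20],[0,0,0,0,0,0,20],[0,0,0,0,0,0,20],[0,0,0,0,0,0,20],[0,0,0,0,0,0,20]]]}}

```text
time_s: 14.65
eef_pos: [0.5871, 0.0717, 0.1068]
eef_rot: [0.0, 0.707, 0.707, 0.0]
wrist_force: [1.6, -2.0, -2.7]
opening: 0.277
grasp_force: 59.0
```

Call:
{"fn": "jog_arm", "kwargs": {"series": [[[0,0,0.5,0,0,0,20],[0,0,0.5,0,0,0,20],[0,0,0.5,0,0,0,20],[0,0,0,0,0,0,20],[0,0,0,0,0,0,20],[0,0,0,0,0,0,20],[0,0,0,0,0,0,20],[0,0,0,0,0,0,20],[0,0,0,0,0,0,20],[0,0,0,0,0,0,20]]]}}

```text
time_s: 15.65
eef_pos: [0.587, 0.0717, 0.1053]
eef_rot: [-0.0, 0.707, 0.707, 0.0]
wrist_force: [0.6, -2.4, -2.5]
opening: 0.276
grasp_force: 59.1
```

Call:
{"fn": "jog_arm", "kwargs": {"series": [[[0,0,0.5,0,0,0,20],[0,0,0.5,0,0,0,20],[0,0,0,0,0,0,20],[0,0,0,0,0,0,20],[0,0,0,0,0,0,20],[0,0,0,0,0,0,20],[0,0,0,0,0,0,20],[0,0,0,0,0,0,20],[0,0,0,0,0,0,20],[0,0,0,0,0,0,20]]]}}

```text
time_s: 16.65
eef_pos: [0.5869, 0.0717, 0.1042]
eef_rot: [-0.0, 0.707, 0.707, -0.0]
wrist_force: [0.7, -1.8, -2.0]
opening: 0.279
grasp_force: 59.1
```

```bash
python3 ring.py d .586 .072
```

```text
wrist 117 uv 273.4 227.7 z 0.067 range 0.0584 0.0733
scene no ring 0
side 9 uv 255.6 239.4 z 0.068 range 0.0602 0.0711
16.8 [0.5869 0.0717 0.1042] [-0.57 -1.93 -2.59]
```

Call:
{"fn": "jog_arm", "kwargs": {"series": [[[0,0,0.5,0,0,0,20],[0,0,0.5,0,0,0,20],[0,0,0,0,0,0,20],[0,0,0,0,0,0,20],[0,0,0,0,0,0,20],[0,0,0,0,0,0,20],[0,0,0,0,0,0,20],[0,0,0,0,0,0,20],[0,0,0,0,0,0,20],[0,0,0,0,0,0,20]]]}}

```text
time_s: 17.8
eef_pos: [0.587, 0.0717, 0.1032]
eef_rot: [0.0, 0.707, 0.707, 0.0]
wrist_force: [2.0, -2.0, -4.8]
opening: 0.276
grasp_force: 58.8
```

The ring has moved down with the hand to about 67 mm, below the 70 mm stop a spacer would give. This looks like the clear socket, so I'll keep going until it bottoms.

Call:
{"fn": "jog_arm", "kwargs": {"series": [[[-0.3,0,0.5,0,0,0,20],[0,0,0.5,0,0,0,20],[0,0,0.5,0,0,0,20],[0,0,0.5,0,0,0,20],[0,0,0.5,0,0,0,20],[0,0,0.5,0,0,0,20],[0,0,0.5,0,0,0,20],[0,0,0,0,0,0,20],[0,0,0,0,0,0,20],[0,0,0,0,0,0,20]]]}}

```text
time_s: 18.8
eef_pos: [0.5872, 0.0714, 0.0996]
eef_rot: [0.0, 0.707, 0.707, 0.0]
wrist_force: [2.6, -1.3, -2.9]
opening: 0.278
grasp_force: 59.0
```

Call:
{"fn": "jog_arm", "kwargs": {"series": [[[0,0,0.5,0,0,0,20],[0,0,0.5,0,0,0,20],[0,0,0.5,0,0,0,20],[0,0,0,0,0,0,20],[0,0,0,0,0,0,20],[0,0,0,0,0,0,20],[0,0,0,0,0,0,20],[0,0,0,0,0,0,20],[0,0,0,0,0,0,20],[0,0,0,0,0,0,20]]]}}

```text
time_s: 19.8
eef_pos: [0.5866, 0.0714, 0.098]
eef_rot: [-0.0, 0.707, 0.707, -0.0]
wrist_force: [-0.4, -1.0, -3.7]
opening: 0.281
grasp_force: 59.0
```

Call:
{"fn": "jog_arm", "kwargs": {"series": [[[0,0,0.5,0,0,0,20],[0,0,0.5,0,0,0,20],[0,0,0,0,0,0,20],[0,0,0,0,0,0,20],[0,0,0,0,0,0,20],[0,0,0,0,0,0,20],[0,0,0,0,0,0,20],[0,0,0,0,0,0,20],[0,0,0,0,0,0,20],[0,0,0,0,0,0,20]]]}}

```text
time_s: 20.8
eef_pos: [0.5872, 0.0714, 0.0973]
eef_rot: [0.0, 0.707, 0.707, 0.0]
wrist_force: [1.6, -1.5, -3.5]
opening: 0.279
grasp_force: 59.0
```

Call:
{"fn": "jog_arm", "kwargs": {"series": [[[0,0,0.5,0,0,0,20],[0,0,0.5,0,0,0,20],[0,0,0,0,0,0,20],[0,0,0,0,0,0,20],[0,0,0,0,0,0,20],[0,0,0,0,0,0,20],[0,0,0,0,0,0,20],[0,0,0,0,0,0,20],[0,0,0,0,0,0,20],[0,0,0,0,0,0,20]]]}}

```text
time_s: 21.8
eef_pos: [0.5873, 0.0714, 0.0965]
eef_rot: [0.0, 0.707, 0.707, 0.0]
wrist_force: [2.1, -1.7, 0.8]
opening: 0.277
grasp_force: 59.5
```

```bash
python3 ring.py e .586 .072
```

```text
wrist 110 uv 273.4 227.5 z 0.06 range 0.0562 0.0656
scene no ring 0
side 9 uv 255.3 241.5 z 0.0601 range 0.0584 0.0614
21.95 [0.5873 0.0714 0.0965] [ 1.46 -1.45  1.22]
```

Call:
{"fn": "jog_arm", "kwargs": {"series": [[[0,0,0.5,0,0,0,20],[0,0,0,0,0,0,20],[0,0,0,0,0,0,20],[0,0,0,0,0,0,20],[0,0,0,0,0,0,20],[0,0,0,0,0,0,20],[0,0,0,0,0,0,20],[0,0,0,0,0,0,20],[0,0,0,0,0,0,20],[0,0,0,0,0,0,20]]]}}

```text
time_s: 22.95
eef_pos: [0.5872, 0.0714, 0.096]
eef_rot: [0.0, 0.707, 0.707, 0.0]
wrist_force: [2.5, -1.2, 4.1]
opening: 0.277
grasp_force: 59.7
```

Call:
{"fn": "jog_arm", "kwargs": {"series": [[[0,0,0.5,0,0,0,20],[0,0,0,0,0,0,20],[0,0,0,0,0,0,20],[0,0,0,0,0,0,20],[0,0,0,0,0,0,20],[0,0,0,0,0,0,20],[0,0,0,0,0,0,20],[0,0,0,0,0,0,20],[0,0,0,0,0,0,20],[0,0,0,0,0,0,20]]]}}

```text
time_s: 23.95
eef_pos: [0.5872, 0.0714, 0.0956]
eef_rot: [0.0, 0.707, 0.707, 0.0]
wrist_force: [2.1, -0.9, 4.7]
opening: 0.277
grasp_force: 59.8
```

Contact is clear, with about 7 N on the rubber and the ring level with the face. I'll release, then retreat straight up.

Call:
{"fn": "jog_arm", "kwargs": {"series": [[[0,0,0.3,0,0,0,20],[0,0,0,0,0,0,20],[0,0,0,0,0,0,60],[0,0,0,0,0,0,60],[0,0,0,0,0,0,60],[0,0,0,0,0,0,60],[0,0,0,0,0,0,60],[0,0,0,0,0,0,60],[0,0,0,0,0,0,60],[0,0,0,0,0,0,60]]]}}

```text
time_s: 24.95
eef_pos: [0.587, 0.0714, 0.095]
eef_rot: [-0.0, 0.707, 0.707, -0.0]
wrist_force: [0.0, 0.2, 0.3]
opening: 0.702
grasp_force: 0.0
```

Call:
{"fn": "jog_arm", "kwargs": {"series": [[[0,0,-5,0,0,0,60],[0,0,-10,0,0,0,60],[0,0,-20,0,0,0,60],[0,0,-20,0,0,0,60],[0,0,-20,0,0,0,60],[0,0,-20,0,0,0,60],[0,0,-15,0,0,0,60],[0,0,-5,0,0,0,60],[0,0,0,0,0,0,60],[0,0,0,0,0,0,60]]]}}

```text
time_s: 25.95
eef_pos: [0.5865, 0.0714, 0.2091]
eef_rot: [-0.001, 0.707, 0.707, -0.0]
wrist_force: [0.8, -0.6, -1.4]
opening: 0.701
grasp_force: 0.0
```

```bash
python3 ring.py f .586 .072; python3 - <<'E'
from h import *
import pickle
for n in('wrist','side','scene'):
    c=pickle.load(open(f'{n}_f.pkl','rb'));P=cloud(c)
    Q=P[(np.hypot(P[...,0]-.586,P[...,1]-.072)<.03)&(P[...,2]>.115)&(P[...,2]<.16)]
    T=Q[Q[:,2]>np.percentile(Q[:,2],97)-.003] if len(Q) else Q
    print(n,len(Q),len(T) and (np.median(T[:,2]),(T[:,:2].min(0)+T[:,:2].max(0))/2))
E
python3 mk.py f 215 170 225 100
```

```text
wrist 39 uv 275.9 188.5 z 0.0615 range 0.0568 0.0868
scene no ring 0
side 9 uv 255.2 241.6 z 0.0607 range 0.0591 0.0617
26.1 [0.5864 0.0714 0.2087] [-0.47  0.09 -0.67]
wrist 1144 (np.float64(0.1360832307333444), array([0.58731247, 0.07124409]))
side 95 (np.float64(0.1369698425716086), array([0.58636991, 0.07022669]))
scene 108 (np.float64(0.1403433872254813), array([0.58619414, 0.06731622]))
```

View pics/m_f.png

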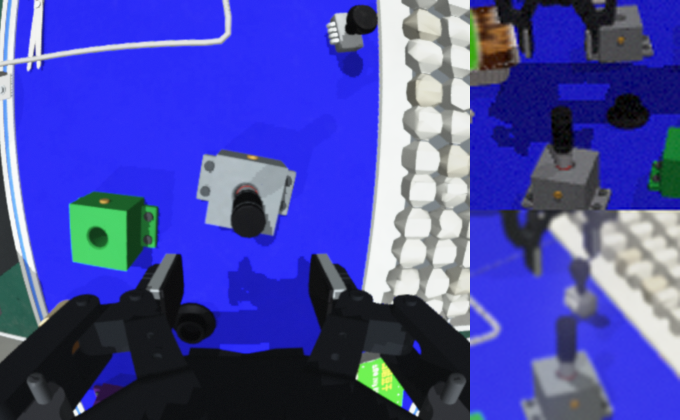

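The post stands in the far socket at (277,210) in the wrist frame, with its ring at the face and the gripper clear. Its top measures 136–137 mm in the wrist and side views, against 137 mm expected when fully home.

```bash
python3 -c "
from bench import ctrl
print(ctrl.hand_in())"
```

```text
the job is handed in; nothing more can be done
None
```

The post is fully home in the far (left-hand) grey socket, which proved to be the clear one: ring level with the face, about 7 N push at the bottom (only end-of-move forces were read, so the brief peak through the catch was not), nothing else touched, and the job is handed in at about 26 s.

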